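# Put the striking tools away in the tool chest, leaving out the mushroomed chisel

### The job

Clear the bench after the marking-out job: the small cross-pein hammer, the centre punch and the chisel with the sound head go into the top drawer of the tool chest, which may have been left too little open, so pull it out further if you need the room. Lay each tool flat on the drawer's liner, none on top of another and none dropped in, then push the drawer fully shut without slamming it. The chisel whose head is mushroomed stays where it lies for the grinder; leave it, the club hammer and the square undisturbed.

Things in the scene. Friction and masses are not known exactly. Their poses are not given: they have to be found in the camera images.
- drawer (a joint): Opening of the chest's top drawer, m: 0 shut, 0.24 out to the stop; starts between 0.05 and 0.24. It slides out towards the robot (-x of the chest) with about 2 N of friction and stays where it is left. Out by q, its floor is open from above from the front wall to x = q - 0.016 in the frame of drawer_floor; the rest lies under the chest's top
- drawer_floor (a point): Middle of the front edge of the top drawer's black rubber liner, 106 mm above the bench; moves with the drawer. x to the chest's back, y to the left seen from the robot, z up. Inside 254 mm in x (0 to 0.254) by 338 mm in y (-0.169 to 0.169); side and rear walls 4 mm thick, 39 mm above the liner; front panel rises 52 mm above it
- drawer_handle (a point): Middle of the top drawer's handle: round aluminium bar, 11 mm diameter, 130 mm long along the drawer's y, axis 40 mm in front of the front panel and 143 mm above the bench (27 mm below the chest's top), on two 10 mm posts 55 mm either side. Axes as drawer_floor. Can be pinched from above, one finger each side of the bar
- chest_top (a point): Middle of the top front edge of the steel bench-top tool chest, 170 mm above the bench. Grey shell with two blue drawer fronts, 300 deep (x, away from this edge) by 370 mm wide (y), fixed; its place and yaw vary. Its front with the handles faces -x, the robot. Axes as drawer_floor. The lower drawer, with a like handle, is shut and not used
- hammer: Small cross-pein hammer, about 290 g, on its side: dark steel head 96 x 19 x 19 mm, ash handle, blue band, 281 mm overall. Origin: on the surface it lies on, under the handle's neck at about the balance point, 40 mm from the head's centre; x along the handle to the head, y along the head, z up. Neck there 17 mm wide, 13 thick, axis 9.5 mm up; butt 23 mm wide, end at x = -0.23
- hammer_head (a point): Centre of the hammer's head, 9.5 mm above the surface it lies on
- hammer_butt (a point): Point on the handle's axis 5 mm before its free end, 9.5 mm above the surface it lies on
- chisel: Flat cold chisel with a sound head, about 160 g, lying flat: 140 mm long, blue shank 18 mm wide by 12 mm thick, bright edge 22 mm wide, bright head slightly narrower than the shank. Origin: on the surface it lies on, under the middle of its length, about the balance point; x to the cutting edge, z up
- chisel_mid (a point): Middle of the sound chisel, on its axis, 6 mm above the surface it lies on
- worn_chisel: The same kind of chisel (140 mm, blue shank 18 mm wide) but with a mushroomed head: the bright struck end is spread to 28 mm diameter with curled burrs. Not to be moved. Origin: on the bench under the middle of its length; x points to the cutting edge
- punch: Centre punch, about 90 g, 130 mm long, octagonal, 12 mm across flats, red shank with bright ends, tapering to a point over the last 39 mm. Origin: on the surface it lies on, under the middle of its length; x to the point. Balance point about 15 mm from the origin in -x
- punch_mid (a point): Middle of the centre punch, on its axis, 6 mm above the surface it lies on
- club_hammer: Heavy club hammer (1.2 kg) lying on its side to the right of the chest: dark steel head 108 by 42 by 42 mm, dark wooden handle 235 mm long towards -x. Not to be moved. Origin: on the bench under the centre of the head
- square: Small engineer's square (74 by 70 by 14 mm) lying on the bench to the left of the hammer. Not to be moved. Origin: at the outer corner, on its underside. (The steel block 160 by 160 by 50 mm with a black sheet on it, beyond the small tools and left of the chest, is heavy and fixed and plays no part.)

How it is judged:
By the outcome, as a careful person would: the job done as asked, in the order asked, and still so for the second after the job is handed in, with the robot touching nothing.
It also fails if it takes over 72 s, if anything falls off the work surface, if the arm or the gripper's body presses on something with over 40 N, if the wrist force passes 120 N, or if a joint passes its speed limit or range.

### The arm

A 6-joint arm with a two-finger parallel gripper is mounted at the origin on the work surface. World frame = base frame: x ahead of the robot, y to its left, z up, the work surface at z = 0. Lengths are in m, angles in rad, forces in N, time in s.
With the tool pointing down it reaches from about 0.425 to 0.95 m from the base axis. Payload 3.5 kg.
Tool frame: the origin (TCP) lies at the very end of the fingers, on their centre line; the grasp point (between the pads) lies 19 mm behind it; z points along the fingers, y is the line along which they close (so a half turn about z gives the same grasp; the last joint's range is limited). The gripper opens to 85 mm and grips with 20 to 120 N. Pads are 22 mm wide; open, the fingers measure 114 mm over their backs; the gripper's body (76 mm by 85 mm) begins 54 mm behind the grasp point. The pads swing forward as they close: fully open they stand 13 mm farther back than shut.
Start: joints at [1.092, 0.286, 1.577, -0, 1.279, -0.15], TCP at [0.218, 0.639, 0.231] pointing down, gripper open.
Joint ranges: [-2.77, 2.77], [-0.9, 2.22], [0.21, 2.48], [-1.53, 4.67], [0.24, 2.81], [-2.84, 2.84]. Speed limits (rad/s): [2.79, 2.79, 3.14, 3.14, 3.14, 3.14].

### API

Orientations are given as a unit quaternion [x, y, z, w].
In Python, from plant import ctrl gives the robot as it stands.
- The arm moves only by the tool carry_out, never from a script. Its argument "deltas" is one flat list of numbers, 6 for each row, row after row: the shift along the tool's x, y, z in m, then the turn, a rotation vector about the tool's x, y, z in rad. A call has 1 to 5 rows; each row is the pose to reach, as a shift and turn from the pose commanded when the call began, along the tool's axes at that moment; what a row does not reach only later rows make up. A row lasts 1/8 s, in which the tool goes at most 62.5 mm and 10.7 degrees, less where a joint would pass 70% of its speed; a pose out of reach is approached as far as the arm can. A call with a gripper value outside its range is refused whole. "grip" is the opening in per cent of the stroke, from 0 (shut) to 100 (fully open), set as the call begins (left out, the last holds). The fingers move at their own pace and stop on an object; "grip_force" is the grip in N (left out, the last holds). Time passes only in rows, so rows that repeat a pose let the fingers close. It gives the time, the measured TCP pose, the force, the opening and the grip force at its end, in the units of the state.
- ctrl.get_state(): the state, without advancing time (a new reading comes with each control period).
- ctrl.read_camera(name): name is "side" or "top"; returns (picture, depth): 384x512x3 uint8, red, green, blue; 384x512 float32, m along the optical axis (not along the pixel's ray), 0 where there is no reading.
- ctrl.camera_model(name): a dict with "intrinsics" (3x3 intrinsics, pixels), "extrinsics" (4x4, takes a point from world to camera coordinates). Camera axes: x right, y down, z forward; pixel columns grow to the right and rows downward; lengths in m; the calibration is good to about 2 mm. A picture is of the moment at which its call begins. camera_model takes no time and is no camera call.
- ctrl.sign_off(): hands the job in; it is judged then, once.
Trained networks look in the newest picture that a camera, given by its name, has taken for a name from the list of things; names that differ only in an ending like _2 or _b are one class to them, and where a whole thing is asked for, a point or a joint stands for the part that bears it (a point fixed in the world has none). Each returns a list of dicts, best first, with "score" (0 to 1); they miss things now and then, are a little off and sometimes report something else, mostly with a low value. They report only what shows in the picture. A call takes as long as a camera call.
- ctrl.find_in(camera, query): "uv" ([column, row] in pixels, amid what is visible of it).
The state is a dict: "time": time; "qpos": joint angles; "dq": joint speeds; "joint_efforts": joint torques, N m; "eef_pos": TCP position; "tcp_rot": TCP orientation; "contact_force": force on the tool from outside, world axes, zero at the start; "wrist_torque": the same for the moment, N m; "opening": opening from 0.0 (shut) to 1.0 (fully open); "finger_force": force on a finger pad.
Only numpy, scipy, OpenCV 4.12 (cv2) and the standard library are available. Lean on these libraries where they do the work, as an engineer would, in place of code of your own. Each camera call takes 0.05 s, during which the arm holds its last target. There are 200 camera calls.

## Working session

There is one attempt and no reset: what is moved stays moved. The work goes in short steps, Python scripts to look and compute and a tool call to move; the robot and the scene stay as the last step left them, time stands still between calls to the robot, and variables do not carry over. Pictures are saved under pics/ and viewed, at most 13 in all, crops included, and the job is handed in when it is done.

Besides the shell and the picture viewer there is one more tool, called after "Call:" as name(argument=value, ...), one argument or row to a line, values as JSON. carry_out: Moves the arm, as the interface text tells. Its arguments: {"type":"object","properties":{"deltas":{"type":"array"},"grip":{"type":"number"},"grip_force":{"type":"number"}},"required":["deltas"]}

```bash
ls; mkdir -p pics; cat > h.py <<'E'
import numpy as np,cv2
from plant import ctrl
from scipy.spatial.transform import Rotation as R
def cloud(name):
    im,d=ctrl.read_camera(name); m=ctrl.camera_model(name)
    K=np.array(m["intrinsics"]);E=np.array(m["extrinsics"])
    v,u=np.mgrid[:384,:512]
    P=np.stack([(u-K[0,2])/K[0,0]*d,(v-K[1,2])/K[1,1]*d,d],-1)
    W=(P-E[:3,3])@E[:3,:3]
    W[d==0]=np.nan
    return im,W
def pix(name,p):
    m=ctrl.camera_model(name);K=np.array(m["intrinsics"]);E=np.array(m["extrinsics"])
    c=E[:3,:3]@np.array(p)+E[:3,3];q=K@c;return q[:2]/q[2]
E
python3 - <<'E'
from h import *
s=ctrl.get_state();print(s)
out=[]
for c in("top","side"):
    im,W=cloud(c);np.save(c+".npy",W);cv2.imwrite(f"pics/{c}0.png",im[...,::-1])
    cv2.imwrite(f"pics/{c}0b.png",cv2.resize(im[...,::-1],(800,600),interpolation=cv2.INTER_CUBIC))
    for q in("hammer","hammer_head","hammer_butt","chisel","worn_chisel","punch","drawer_handle","club_hammer","square","chest_top","drawer_floor"):
        for r in ctrl.find_in(c,q)[:2]:
            u,v=r["uv"];print(c,q,round(r["score"],2),np.round([u,v]),np.round(W[int(v),int(u)],3))
    print(ctrl.camera_model(c))
E
```

```text
pics
{'time': 0.0, 'qpos': array([ 1.09200846e+00,  2.87203048e-01,  1.57819663e+00, -1.00225295e-05,
        1.27860367e+00, -1.49998357e-01]), 'dq': array([-0.00094375,  0.00107663, -0.00178569, -0.00036549,  0.00078058,
       -0.00109664]), 'joint_efforts': array([ 5.60123244e-04, -4.05986273e+01, -2.92628467e+01, -1.11746915e-04,
        5.92244192e-03, -5.39413762e-06]), 'eef_pos': array([0.21761834, 0.63825328, 0.22991163]), 'tcp_rot': array([ 1.63653727e-01,  9.86517108e-01, -1.14775195e-03, -3.68179601e-04]), 'contact_force': array([ 0.13642894, -0.93748131, -0.75924816]), 'wrist_torque': array([ 0.02474784, -0.02012759,  0.05599273]), 'finger_force': 0.0, 'opening': 0.9998975265177855}
top hammer 0.76 [154. 214.] [0.415 0.383 0.021]
top hammer_head 0.58 [152. 211.] [ 0.425  0.398 -0.003]
top hammer_butt 0.88 [153. 211.] [ 0.425  0.398 -0.003]
top chisel 0.54 [214. 186.] [0.523 0.177 0.007]
top chisel 0.36 [317. 116.] [ 0.742 -0.179  0.172]
top worn_chisel 0.45 [207. 217.] [0.412 0.194 0.003]
top punch 0.53 [214. 153.] [ 0.65   0.185 -0.003]
top punch 0.3 [208. 217.] [ 0.409
[... 1569 characters left out ...]
76 0.007]
side square 0.62 [176. 326.] [ 0.543  0.572 -0.001]
side chest_top 0.62 [209. 162.] [ 0.756 -0.094  0.169]
side drawer_floor 0.93 [245. 169.] [ 0.62  -0.18   0.099]
{'intrinsics': array([[417.78407818,   0.        , 253.26160146],
       [  0.        , 417.78407818, 191.21210762],
       [  0.        ,   0.        ,   1.        ]]), 'extrinsics': array([[-9.08198830e-01, -4.18537325e-01,  1.18042272e-03,
         4.49940024e-01],
       [-3.05215486e-01,  6.60362688e-01, -6.86122895e-01,
         2.73997699e-01],
       [ 2.86388534e-01, -6.23496294e-01, -7.27484693e-01,
         1.70825123e+00],
       [ 0.00000000e+00,  0.00000000e+00,  0.00000000e+00,
         1.00000000e+00]])}
```

View pics/top0b.png

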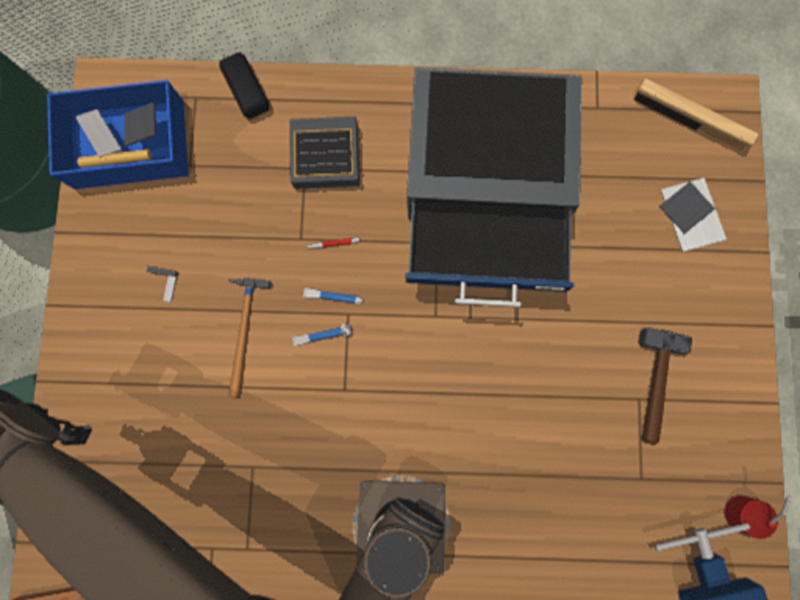

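View pics/side0b.png

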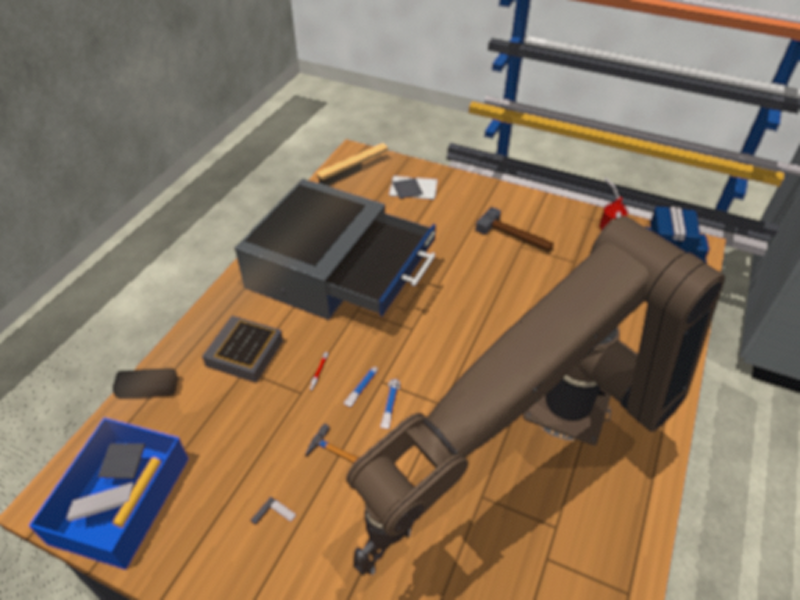

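The top view shows the punch (333,242), two chisels (332,296) and (322,335) with the lower one seemingly mushroomed at its right end, hammer head (250,283) and butt (236,395), and the drawer part open with its handle at (488,300), all in the 800x600 scale. I'll measure these more finely and enlarge the chisels.

```bash
cat >> h.py <<'E'
def ray(name,uv,z):
    m=ctrl.camera_model(name);K=np.array(m["intrinsics"]);E=np.array(m["extrinsics"])
    uv=np.atleast_2d(uv).astype(float)
    d=(np.linalg.inv(K)@np.c_[uv,np.ones(len(uv))].T).T@E[:3,:3]
    c=-E[:3,:3].T@E[:3,3]
    return c+d*((z-c[2])/d[:,2])[:,None]
E
python3 - <<'E'
from h import *
im=cv2.imread("pics/top0.png");s=cv2.imread("pics/side0.png")
a=cv2.resize(im[145:230,140:240],(600,510),interpolation=cv2.INTER_CUBIC)
b=cv2.resize(s[215:315,185:270],(510,600),interpolation=cv2.INTER_CUBIC)
cv2.imwrite("pics/c1.png",cv2.resize(a,(430,366)));
o=np.zeros((600,800,3),np.uint8);o[:366,:430]=cv2.resize(a,(430,366));o[:435,430:]=cv2.resize(b,(370,435));cv2.imwrite("pics/c2.png",o[:440])
for nm,I in(("top",im),("side",s)):
    hsv=cv2.cvtColor(I,cv2.COLOR_BGR2HSV);W=np.load(nm+".npy")
    h,S,v=hsv[...,0].astype(int),hsv[...,1],hsv[...,2]
    reg=(W[...,0]>.36)&(W[...,0]<.72)&(W[...,1]>.08)&(W[...,1]<.46)&(W[...,2]<.05)
    for k,mk in(("blue",(h>95)&(h<125)&(S>90)&reg),("red",((h<6)|(h>174))&(S>130)&reg),("grey",(S<60)&(v>110)&reg),("dark",(S<80)&(v<100)&reg)):
        n,l,st,ce=cv2.connectedComponentsWithStats(mk.astype(np.uint8),connectivity=8)
        for i in range(1,n):
            if st[i,4]<5: continue
            uv=np.argwhere(l==i)[:,::-1]; P=ray(nm,uv,.01)[:,:2]; c=P.mean(0)
            e,V=np.linalg.eigh(np.cov((P-c).T));t=(P-c)@V[:,1]
            print(nm,k,st[i,4],np.round(ce[i]),np.round(c,3),"ang",round(np.degrees(np.arctan2(V[1,1],V[0,1])),1),"len",round(np.ptp(t),3))
W=np.load("top.npy")
# drawer: height map by region
for (k,lo,hi) in(("top",.16,.18),("liner",.098,.113),("handle",.13,.155)):
    m=(W[...,2]>lo)&(W[...,2]<hi)&(W[...,0]>.45)&(W[...,1]<.1)&(W[...,1]>-.45)
    P=W[m];r=cv2.minAreaRect(P[:,:2].astype(np.float32));print(k,m.sum(),np.round(r[0],3),np.round(r[1],3),r[2],np.nanmedian(P[:,2]))
    print(np.round(cv2.boxPoints(r),3).tolist())
E
```

```text
top blue 14 [159. 186.] [0.516 0.376] ang 80.3 len 0.014
top blue 92 [216. 190.] [0.509 0.166] ang 84.3 len 0.082
top blue 86 [208. 214.] [0.42 0.19] ang 103.8 len 0.074
top red 57 [215. 155.] [0.64  0.175] ang 99.2 len 0.067
top grey 17 [227. 153.] [0.647 0.131] ang 117.9 len 0.018
top grey 26 [202. 157.] [0.63  0.225] ang 100.5 len 0.031
top grey 69 [200. 187.] [0.516 0.226] ang 91.7 len 0.059
top grey 5 [215. 187.] [0.519 0.169] ang 91.7 len 0.015
top grey 18 [229. 192.] [0.503 0.117] ang 60.1 len 0.017
top grey 37 [221. 210.] [0.434 0.144] ang -147.9 len 0.028
top grey 59 [192. 217.] [0.406 0.247] ang 104.9 len 0.039
top dark 95 [162. 181.] [0.535 0.366] ang 85.3 len 0.087
top dark 5 [215. 192.] [0.5   0.168] ang 91.7 len 0.015
side blue 52 [233. 244.] [0.512 0.166] ang 84.8 len 0.078
side blue 52 [250. 256.] [0.424 0.188] ang 105.3 len 0.075
side blue 7 [206. 283.] [0.523 0.377] ang 143.9 len 0.01
side red 21 [204. 235.] [0.643 0.176] ang 99.2 len 0.065
side grey 6 [208. 227.] [0.651 0.129] ang 96.0 len 0.012
side grey 14 [238. 237.] [0.509 0.127] ang 60.2 len 0.036
side grey 14
[... 339 characters left out ...]
17040596789862128
[[0.5210000276565552, -0.3580000102519989], [0.9990000128746033, -0.3700000047683716], [1.0080000162124634, 0.0010000000474974513], [0.5289999842643738, 0.013000000268220901]]
liner 4697 [ 0.624 -0.176] [0.366 0.196] 88.50373840332031 0.10484383971222526
[[0.5210000276565552, -0.3569999933242798], [0.7170000076293945, -0.3619999885559082], [0.7260000109672546, 0.004999999888241291], [0.531000018119812, 0.009999999776482582]]
handle 678 [ 0.593 -0.172] [0.367 0.225] 88.4698486328125 0.14518514051567605
[[0.47600001096725464, -0.3529999852180481], [0.7009999752044678, -0.35899999737739563], [0.7110000252723694, 0.00800000037997961], [0.4860000014305115, 0.014000000432133675]]
```

View pics/c2.png

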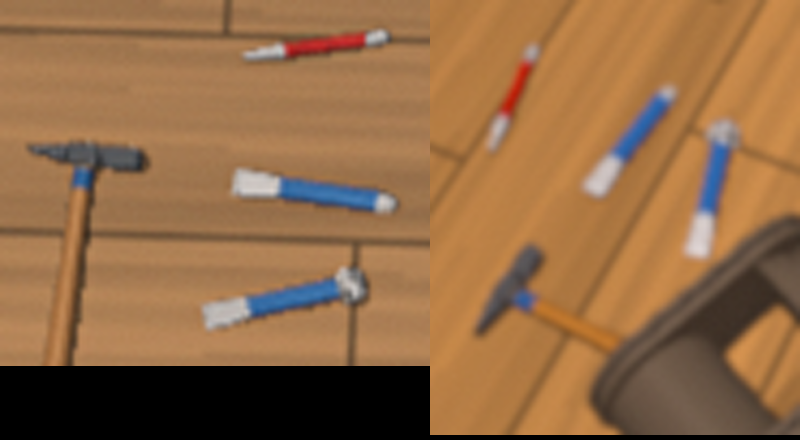

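The enlarged crop confirms it. The lower/nearer chisel has the burred, spread head, so it stays. The upper one, with a narrow head at right, is sound. The punch points left. Next, the drawer, handle and tool ends more exactly.

```bash
python3 - <<'E'
from h import *
for nm in("top","side"):
    I=cv2.imread(f"pics/{nm}0.png");hsv=cv2.cvtColor(I,cv2.COLOR_BGR2HSV).astype(int);W=np.load(nm+".npy")
    h,S,v=hsv[...,0],hsv[...,1],hsv[...,2]
    def loc(mk,z,lab):
        n,l,st,ce=cv2.connectedComponentsWithStats(mk.astype(np.uint8),connectivity=8)
        i=1+np.argmax(st[1:,4]);P=ray(nm,np.argwhere(l==i)[:,::-1],z)[:,:2]
        r=cv2.minAreaRect(P.astype(np.float32));print(nm,lab,st[i,4],"c",np.round(r[0],3),"size",np.round(r[1],3),round(r[2],1),"mean",np.round(P.mean(0),3))
    b=lambda x0,x1,y0,y1:(W[...,0]>x0)&(W[...,0]<x1)&(W[...,1]>y0)&(W[...,1]<y1)
    tool=((h>95)&(h<125)&(S>90))|((S<75)&(v>90))
    loc(tool&b(.48,.55,.09,.27),.008,"chisel")
    loc((((h<6)|(h>174))&(S>120)|((S<90)&(v>80)))&b(.6,.69,.09,.27),.008,"punch")
    loc((S<80)&(v<110)&b(.5,.57,.3,.43),.012,"head")
    loc((S<50)&(v>140)&b(.44,.51,-.3,-.05),.143,"handle")
    loc((h>98)&(h<125)&(S>90)&b(.49,.56,-.4,.05)&(W[...,2]>.14),.158,"panel top")
    # handle wood line
    mk=(h>8)&(h<20)&(W[...,2]>.004)&b(.28,.5,.34,.43)&(W[...,2]<.03)
    print(mk.sum())
W=np.load("top.npy")
for y in(-.30,-.18,-.06):
    print(y)
    m=(abs(W[...,1]-y)<.004)&(W[...,0]>.44)&(W[...,0]<.76)
    P=W[m];P=P[np.argsort(P[:,0])];print(" ".join(f"{a:.3f}:{c*1000:.0f}" for a,_,c in P[::2]))
E
```

```text
top chisel 202 c [0.511 0.177] size [0.142 0.023] 84.5 mean [0.511 0.182]
top punch 108 c [0.639 0.183] size [0.013 0.127] 9.3 mean [0.639 0.18 ]
top head 109 c [0.535 0.374] size [0.094 0.022] 85.9 mean [0.536 0.367]
top handle 147 c [ 0.494 -0.17 ] size [0.03  0.136] 1.7 mean [ 0.489 -0.173]
top panel top 416 c [ 0.53  -0.172] size [0.349 0.015] 88.8 mean [ 0.53  -0.168]
407
side chisel 145 c [0.515 0.18 ] size [0.141 0.024] 85.0 mean [0.515 0.184]
side punch 54 c [0.644 0.181] size [0.014 0.125] 9.5 mean [0.642 0.185]
side head 76 c [0.537 0.371] size [0.025 0.083] 8.7 mean [0.538 0.368]
side handle 65 c [ 0.496 -0.17 ] size [0.13  0.025] 88.4 mean [ 0.491 -0.169]
side panel top 187 c [ 0.529 -0.157] size [0.354 0.019] 88.5 mean [ 0.532 -0.13 ]
109
-0.3
0.442:-1 0.445:-1 0.449:2 0.452:4 0.456:-1 0.460:-2 0.463:2 0.467:1 0.470:3 0.472:-8 0.476:-7 0.479:-3 0.482:-3 0.487:-5 0.491:-11 0.494:-3 0.497:-1 0.501:-2 0.504:1 0.508:-0 0.511:4 0.516:-0 0.519:4 0.521:138 0.522:149 0.523:0 0.523:104 0.525:153 0.526:2 0.528:154 0.530:161 0.531:157 0.534:158 0.534:157 0.538:1 0.542:-1 0.548:103 
[... 2199 characters left out ...]
5 0.558:104 0.563:100 0.565:105 0.569:104 0.573:104 0.577:99 0.580:104 0.584:101 0.586:105 0.590:102 0.593:108 0.597:105 0.600:109 0.602:112 0.604:106 0.608:105 0.610:108 0.611:104 0.615:104 0.617:110 0.618:106 0.622:103 0.625:108 0.626:104 0.628:109 0.632:107 0.633:105 0.636:104 0.640:105 0.641:100 0.643:106 0.647:104 0.650:107 0.653:108 0.658:102 0.660:108 0.665:106 0.669:104 0.672:104 0.676:103 0.679:107 0.684:101 0.686:107 0.690:105 0.693:109 0.696:109 0.700:109 0.704:108 0.706:166 0.707:172 0.708:169 0.711:171 0.712:104 0.715:171 0.717:102 0.718:107 0.719:169 0.721:110 0.723:166 0.725:172 0.728:173 0.733:168 0.736:170 0.739:172 0.742:173 0.745:173 0.749:173 0.752:173 0.756:173 0.758:176
```

```bash
cat > plan.py <<'E'
import numpy as np,sys
from h import *
def plan(wps,start=None,step=.055,rot=9.5):
    """wps: (x,y,z,theta_deg[,step]); prints rounded rows per call; TCP down, theta = angle of tool y"""
    if start is None:
        s=ctrl.get_state();r=R.from_quat(s["tcp_rot"]).as_matrix()
        start=[*s["eef_pos"],np.degrees(np.arctan2(r[1,1],r[0,1]))]
        print("now",np.round(start,4),"tilt",np.round(r[:2,2],4))
    p=np.array(start,float);rows=[]
    for w in wps:
        st=w[4] if len(w)>4 else step;w=np.array(w[:4],float)
        n=max(1,int(np.ceil(max(np.linalg.norm(w[:3]-p[:3])/st,abs(w[3]-p[3])/rot))))
        rows+=[p+(w-p)*k/n for k in range(1,n+1)];p=w
    c=np.array(start,float);k=0
    while k<len(rows):
        th=np.radians(c[3]);A=np.array([[-np.sin(th),np.cos(th),0],[np.cos(th),np.sin(th),0],[0,0,-1]])
        o=[]
        for g in rows[k:k+5]:
            d=np.round(A@(g[:3]-c[:3]),3);t=np.round(-np.radians(g[3]-c[3]),3);o.append([*d,0,0,t])
        print("["+", ".join(",".join(f"{x+0:g}" for x in q) for q in o)+"]")
        c=np.array([*(c[:3]+A.T@o[-1][:3]),c[3]-np.degrees(o[-1][5])]);k+=5
    print("end",np.round(c,4))
E
python3 - <<'E'
from plan import *
plan([(.45,.25,.25,30),(.486,-.171,.19,-1.5),(.486,-.171,.124,-1.5,.025)])
E
```

```text
now [ 0.2179  0.6388  0.2313 71.1627] tilt [ 0. -0.]
[-0.038,-0.033,-0.002,0,0,0.08, -0.077,-0.065,-0.004,0,0,0.16, -0.115,-0.098,-0.006,0,0,0.239, -0.153,-0.13,-0.008,0,0,0.319, -0.192,-0.163,-0.01,0,0,0.399]
[-0.048,-0.015,-0.002,0,0,0.08, -0.096,-0.03,-0.005,0,0,0.16, -0.144,-0.045,-0.007,0,0,0.24, -0.192,-0.06,-0.009,0,0,0.319, -0.23,-0.097,-0.001,0,0,0.388]
[-0.049,-0.019,0.007,0,0,0.069, -0.098,-0.038,0.015,0,0,0.138, -0.148,-0.057,0.022,0,0,0.206, -0.197,-0.076,0.03,0,0,0.275, -0.246,-0.095,0.037,0,0,0.344]
[-0.053,-0.001,0.008,0,0,0.068, -0.106,-0.003,0.015,0,0,0.137, -0.106,-0.003,0.037,0,0,0.137, -0.106,-0.003,0.059,0,0,0.137, -0.106,-0.003,0.081,0,0,0.137]
end [ 0.4858 -0.1712  0.1243 -1.4883]
```

Call:
carry_out(
  deltas=[-0.038, -0.033, -0.002, 0, 0, 0.08, -0.077, -0.065, -0.004, 0, 0, 0.16, -0.115, -0.098, -0.006, 0, 0, 0.239, -0.153, -0.13, -0.008, 0, 0, 0.319, -0.192, -0.163, -0.01, 0, 0, 0.399],
  grip=35,
  grip_force=40,
)

```text
time: 1.82
eef_pos: [0.3477, 0.4212, 0.2417]
tcp_rot: [0.357, 0.934, 0.0, 0.0]
contact_force: [0.4, 0.1, -0.3]
opening: 0.35
finger_force: 0.0
```

Call:
carry_out(
  deltas=[-0.048, -0.015, -0.002, 0, 0, 0.08, -0.096, -0.03, -0.005, 0, 0, 0.16, -0.144, -0.045, -0.007, 0, 0, 0.24, -0.192, -0.06, -0.009, 0, 0, 0.319, -0.23, -0.097, -0.001, 0, 0, 0.388],
)

```text
time: 2.45
eef_pos: [0.456, 0.1957, 0.2436]
tcp_rot: [0.53, 0.848, 0.001, 0.001]
contact_force: [-0.6, 0.4, -0.3]
opening: 0.35
finger_force: 0.0
```

Call:
carry_out(
  deltas=[-0.049, -0.019, 0.007, 0, 0, 0.069, -0.098, -0.038, 0.015, 0, 0, 0.138, -0.148, -0.057, 0.022, 0, 0, 0.206, -0.197, -0.076, 0.03, 0, 0, 0.275, -0.246, -0.095, 0.037, 0, 0, 0.344],
)

```text
time: 3.08
eef_pos: [0.4769, -0.0673, 0.2055]
tcp_rot: [0.668, 0.744, 0.0, 0.0]
contact_force: [1.0, -0.2, 0.4]
opening: 0.348
finger_force: 0.0
```

Call:
carry_out(
  deltas=[-0.053, -0.001, 0.008, 0, 0, 0.068, -0.106, -0.003, 0.015, 0, 0, 0.137, -0.106, -0.003, 0.015, 0, 0, 0.137],
)

```text
time: 3.45
eef_pos: [0.4855, -0.1742, 0.19]
tcp_rot: [0.718, 0.696, -0.0, -0.0]
contact_force: [0.1, 0.9, -0.0]
opening: 0.348
finger_force: 0.0
```

Call:
carry_out(
  deltas=[0.003, 0, 0.025, 0, 0, 0, 0.003, 0, 0.05, 0, 0, 0, 0.003, 0, 0.066, 0, 0, 0, 0.003, 0, 0.066, 0, 0, 0],
)

```text
time: 3.95
eef_pos: [0.4851, -0.1671, 0.1232]
tcp_rot: [0.716, 0.698, -0.0, -0.001]
contact_force: [0.1, -0.0, 0.1]
opening: 0.352
finger_force: 0.0
```

Call:
carry_out(
  deltas=[0, 0, 0, 0, 0, 0, 0, 0, 0, 0, 0, 0, 0, 0, 0, 0, 0, 0],
  grip=0,
)

```text
time: 4.32
eef_pos: [0.4868, -0.1683, 0.1256]
tcp_rot: [0.716, 0.698, 0.001, 0.001]
contact_force: [2.0, 2.5, 1.9]
opening: 0.111
finger_force: 39.1
```

Call:
carry_out(
  deltas=[0, -0.008, 0, 0, 0, 0, 0, -0.02, 0, 0, 0, 0, 0, -0.033, 0, 0, 0, 0, 0, -0.045, 0, 0, 0, 0, 0, -0.05, 0, 0, 0, 0],
)

```text
time: 4.95
eef_pos: [0.4354, -0.167, 0.1256]
tcp_rot: [0.716, 0.698, 0.0, 0.001]
contact_force: [3.0, 3.2, 6.4]
opening: 0.11
finger_force: 40.2
```

Call:
carry_out(
  deltas=[0, 0, 0, 0, 0, 0, 0, 0, 0, 0, 0, 0],
  grip=35,
)

```text
time: 5.2
eef_pos: [0.4347, -0.167, 0.1236]
tcp_rot: [0.716, 0.698, -0.001, -0.001]
contact_force: [1.2, -0.0, -0.7]
opening: 0.352
finger_force: 0.0
```

Call:
carry_out(
  deltas=[0, 0, -0.03, 0, 0, 0, 0, 0, -0.075, 0, 0, 0],
)

```text
time: 5.45
eef_pos: [0.4341, -0.1664, 0.1977]
tcp_rot: [0.716, 0.698, -0.001, -0.003]
contact_force: [1.3, -1.2, -0.1]
opening: 0.353
finger_force: 0.0
```

```bash
python3 - <<'E'
from plan import *
im,W=cloud("top");np.save("top.npy",W);cv2.imwrite("pics/top1.png",im[...,::-1])
for y in(-.33,-.28,-.08,-.03):
    m=(abs(W[...,1]-y)<.004);P=W[m];P=P[np.argsort(P[:,0])]
    f=P[(P[:,2]>.15)&(P[:,2]<.165)&(P[:,0]<.6)&(P[:,0]>.42),0];g=P[(P[:,2]>.16)&(P[:,0]>.6),0]
    print(y,np.round([f.min(),f.max(),g.min()],3))
# chisel -> grasp, punch approx
plan([(.47,-.05,.22,-3),(.513,.178,.09,-5.3),(.513,.178,.004,-5.3,.03)])
E
```

```text
-0.33 [0.469 0.479 0.697]Traceback (most recent call last):
  File "<stdin>", line 6, in <module>
    return umr_minimum(a, axis, None, out, keepdims, initial, where)
ValueError: zero-size array to reduction operation minimum which has no identity
```

```bash
python3 - <<'E'
from plan import *
I=cv2.imread("pics/top1.png");hsv=cv2.cvtColor(I,cv2.COLOR_BGR2HSV).astype(int);W=np.load("top.npy")
mk=(W[...,2]>.007)&(W[...,2]<.03)&(W[...,0]>.28)&(W[...,0]<.51)&(W[...,1]>.34)&(W[...,1]<.44)
L=[]
for v in range(195,250,3):
    row=I[v,135:175].astype(int);b=row[:,2]/(row[:,0]+1)  # R/B ratio: ash handle more saturated
    S=hsv[v,135:175,1];k=np.where(S>np.median(S)+12)[0]
    L.append((v,len(k),k.mean()+135 if len(k) else -1))
print(np.round(L,1).tolist())
good=[(u,v) for v,n,u in L if 3<=n<=9]
P=ray("top",good,.014)[:,:2];print(np.round(P,3).tolist())
a=np.polyfit(P[:,0],P[:,1],1);print("slope deg",np.degrees(np.arctan(a[0])),"y at .497",np.polyval(a,.497))
Q=W[mk][:,:2];a=np.polyfit(Q[:,0],Q[:,1],1);print(len(Q),np.degrees(np.arctan(a[0])),np.polyval(a,.497),Q.min(0),Q.max(0))
cv2.imwrite("pics/ham.png",cv2.resize(I[170:265,125:190],(520,600)[::1],interpolation=cv2.INTER_CUBIC))
E
```

```text
[[195.0, 3.0, 157.7], [198.0, 5.0, 157.0], [201.0, 4.0, 156.5], [204.0, 4.0, 156.0], [207.0, 5.0, 156.0], [210.0, 5.0, 155.0], [213.0, 4.0, 155.0], [216.0, 5.0, 154.0], [219.0, 5.0, 154.0], [222.0, 5.0, 153.6], [225.0, 4.0, 153.0], [228.0, 6.0, 152.5], [231.0, 5.0, 152.6], [234.0, 6.0, 151.5], [237.0, 5.0, 151.6], [240.0, 6.0, 151.0], [243.0, 6.0, 150.5], [246.0, 6.0, 150.0], [249.0, 4.0, 149.5]]
[[0.482, 0.377], [0.471, 0.378], [0.46, 0.379], [0.449, 0.38], [0.438, 0.38], [0.427, 0.382], [0.416, 0.382], [0.405, 0.384], [0.394, 0.384], [0.383, 0.384], [0.372, 0.386], [0.362, 0.387], [0.351, 0.385], [0.34, 0.389], [0.329, 0.387], [0.319, 0.389], [0.308, 0.39], [0.297, 0.391], [0.287, 0.392]]
slope deg -4.085786555582019 y at .497 0.3764421927669323
352 -3.876665778962924 0.3773998676079371 [0.28273414 0.34610014] [0.50853866 0.43586995]
```

View pics/ham.png

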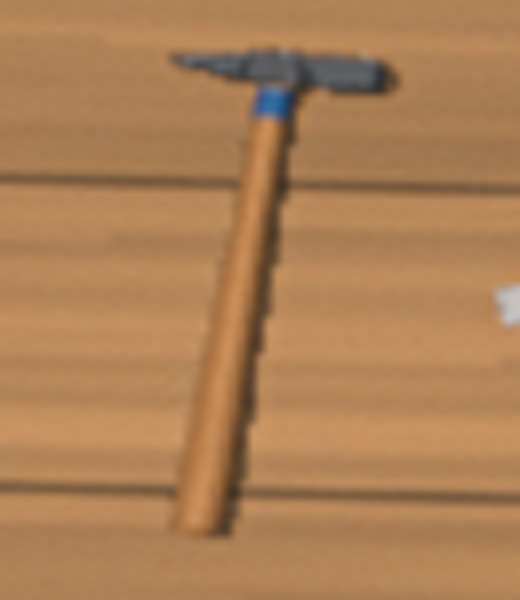

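The hammer lies with its head at (285,70) and butt at (205,525) in the crop, yaw about -4°. The drawer is now about 0.228 m open. Next, the hammer.

```bash
python3 - <<'E'
from plan import *
plan([(.497,.3755,.10,85.9)])
E
```

```text
now [ 0.4378 -0.1686  0.2059 -1.4731] tilt [ 0.0058 -0.005 ]
[0.05,0.004,0.01,0,0,-0.139, 0.099,0.008,0.019,0,0,-0.277, 0.149,0.012,0.029,0,0,-0.416, 0.198,0.016,0.039,0,0,-0.555, 0.248,0.021,0.048,0,0,-0.693]
[0.036,0.034,0.01,0,0,-0.139, 0.071,0.069,0.019,0,0,-0.277, 0.107,0.104,0.029,0,0,-0.416, 0.142,0.139,0.039,0,0,-0.555, 0.178,0.174,0.048,0,0,-0.693]
[0.005,0.049,0.01,0,0,-0.139]
end [ 0.497   0.3752  0.0999 85.903 ]
```

Call:
carry_out(
  deltas=[0.05, 0.004, 0, 0, 0, -0.139, 0.099, 0.008, 0.01, 0, 0, -0.277, 0.149, 0.012, 0.02, 0, 0, -0.416, 0.198, 0.016, 0.03, 0, 0, -0.555, 0.248, 0.021, 0.04, 0, 0, -0.693],
  grip=45,
)

```text
time: 6.12
eef_pos: [0.4629, 0.0816, 0.1585]
tcp_rot: [0.435, 0.901, -0.001, -0.0]
contact_force: [0.1, -0.6, -0.1]
opening: 0.448
finger_force: 0.0
```

Call:
carry_out(
  deltas=[0.036, 0.034, 0.01, 0, 0, -0.139, 0.071, 0.069, 0.019, 0, 0, -0.277, 0.107, 0.104, 0.029, 0, 0, -0.416, 0.142, 0.139, 0.039, 0, 0, -0.555, 0.178, 0.174, 0.048, 0, 0, -0.693],
)

```text
time: 6.75
eef_pos: [0.4897, 0.329, 0.1101]
tcp_rot: [0.103, 0.995, -0.001, -0.0]
contact_force: [1.9, -0.3, 1.5]
opening: 0.451
finger_force: 0.0
```

Call:
carry_out(
  deltas=[0.005, 0.049, 0.01, 0, 0, -0.139, 0.005, 0.049, 0.01, 0, 0, -0.139, 0.005, 0.049, 0.01, 0, 0, -0.139],
)

```text
time: 7.12
eef_pos: [0.4948, 0.3762, 0.1004]
tcp_rot: [0.036, 0.999, -0.001, -0.001]
contact_force: [0.5, -0.3, 0.4]
opening: 0.445
finger_force: 0.0
```

```bash
python3 - <<'E'
from plan import *
plan([(.497,.3755,.06,85.9,.03),(.497,.3755,.004,85.9,.025)])
E
```

```text
now [ 0.4948  0.3762  0.1004 85.8845] tilt [-0.0014 -0.0016]
[-0.001,0,0.02,0,0,0, -0.002,-0.001,0.04,0,0,0, -0.002,-0.001,0.059,0,0,0, -0.002,-0.001,0.078,0,0,0, -0.002,-0.001,0.096,0,0,0]
end [4.96700e-01 3.75100e-01 4.40000e-03 8.58845e+01]
```

Call:
carry_out(
  deltas=[-0.001, 0, 0.03, 0, 0, 0, -0.002, -0.001, 0.06, 0, 0, 0, -0.002, -0.001, 0.085, 0, 0, 0, -0.002, -0.001, 0.096, 0, 0, 0, -0.002, -0.001, 0.096, 0, 0, 0],
)

```text
time: 7.75
eef_pos: [0.4971, 0.3747, 0.005]
tcp_rot: [0.037, 0.999, -0.0, -0.0]
contact_force: [-0.2, 0.2, -0.1]
opening: 0.452
finger_force: 0.0
```

Call:
carry_out(
  deltas=[0, 0, 0, 0, 0, 0, 0, 0, 0, 0, 0, 0, 0, 0, 0, 0, 0, 0],
  grip=0,
  grip_force=70,
)

```text
time: 8.12
eef_pos: [0.4984, 0.3763, 0.0072]
tcp_rot: [0.036, 0.999, 0.001, 0.001]
contact_force: [-0.9, -1.5, 6.3]
opening: 0.172
finger_force: 70.1
```

Call:
carry_out(
  deltas=[0, 0, -0.008, 0, 0, 0, 0, 0, -0.03, 0, 0, 0, 0, 0, -0.06, 0, 0, 0],
)

```text
time: 8.5
eef_pos: [0.496, 0.3752, 0.0654]
tcp_rot: [0.036, 0.999, -0.001, -0.001]
contact_force: [1.0, 0.2, -3.5]
opening: 0.17
finger_force: 68.9
```

```bash
python3 - <<'E'
from plan import *
plan([(.497,.3755,.15,85.9),(.535,.05,.225,30),(.552,-.258,.215,-1.5)])
im,W=cloud("side");cv2.imwrite("pics/s2.png",im[190:340,150:350,::-1].repeat(4,0).repeat(4,1))
E
```

```text
now [4.96000e-01 3.75200e-01 6.54000e-02 8.58919e+01] tilt [-0.0026 -0.0013]
[0,0,-0.042,0,0,0, -0.001,0,-0.085,0,0,0, -0.01,-0.046,-0.095,0,0,0.139, -0.018,-0.092,-0.106,0,0,0.279, -0.027,-0.138,-0.117,0,0,0.418]
[-0.027,-0.038,-0.01,0,0,0.139, -0.053,-0.077,-0.021,0,0,0.279, -0.08,-0.115,-0.032,0,0,0.418, -0.107,-0.154,-0.043,0,0,0.557, -0.133,-0.198,-0.041,0,0,0.649]
[-0.048,-0.018,0.002,0,0,0.092, -0.096,-0.037,0.003,0,0,0.183, -0.143,-0.056,0.005,0,0,0.275, -0.191,-0.075,0.007,0,0,0.367, -0.239,-0.094,0.008,0,0,0.458]
end [ 0.552  -0.258   0.2154 -1.4841]
```

View pics/s2.png

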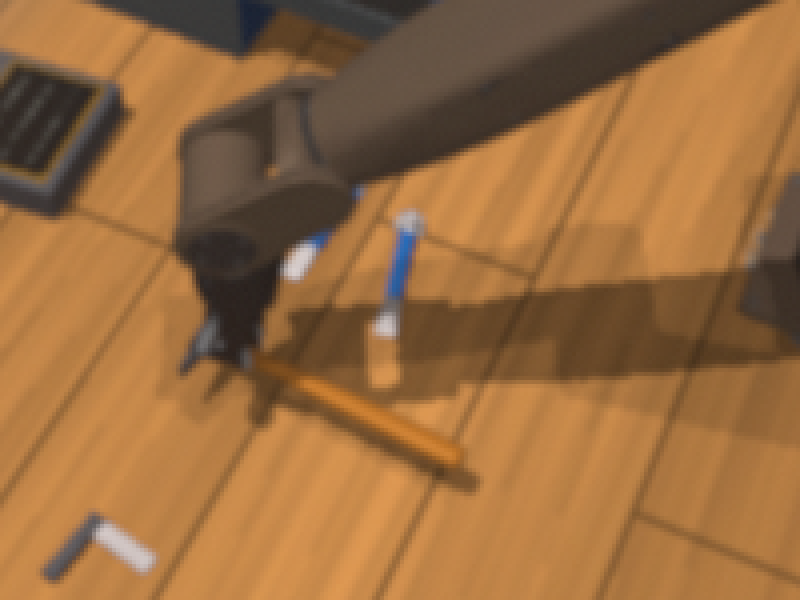

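The hammer is gripped level at its neck, with its shaft running from (255,360) to (460,465) and the gripper above the head end. Nothing else has moved. Carrying it over the drawer.

Call:
carry_out(
  deltas=[0, 0, -0.042, 0, 0, 0, -0.001, 0, -0.085, 0, 0, 0, -0.01, -0.046, -0.1, 0, 0, 0.139, -0.018, -0.092, -0.11, 0, 0, 0.279, -0.027, -0.138, -0.12, 0, 0, 0.418],
)

```text
time: 9.18
eef_pos: [0.5139, 0.235, 0.186]
tcp_rot: [0.244, 0.97, 0.0, 0.0]
contact_force: [0.6, 0.3, -3.3]
opening: 0.171
finger_force: 69.2
```

Call:
carry_out(
  deltas=[-0.027, -0.038, -0.01, 0, 0, 0.139, -0.053, -0.077, -0.021, 0, 0, 0.279, -0.08, -0.115, -0.032, 0, 0, 0.418, -0.107, -0.154, -0.043, 0, 0, 0.557, -0.133, -0.198, -0.041, 0, 0, 0.649],
)

```text
time: 9.8
eef_pos: [0.5391, -0.0026, 0.2282]
tcp_rot: [0.54, 0.841, 0.001, 0.002]
contact_force: [1.1, 0.5, -2.5]
opening: 0.169
finger_force: 69.2
```

Call:
carry_out(
  deltas=[-0.048, -0.018, 0.002, 0, 0, 0.092, -0.096, -0.037, 0.003, 0, 0, 0.183, -0.143, -0.056, 0.005, 0, 0, 0.275, -0.191, -0.075, 0.007, 0, 0, 0.367, -0.239, -0.094, 0.008, 0, 0, 0.458],
)

```text
time: 10.42
eef_pos: [0.5527, -0.2589, 0.2183]
tcp_rot: [0.717, 0.697, 0.0, 0.0]
contact_force: [0.6, 0.8, -3.1]
opening: 0.177
finger_force: 69.2
```

Call:
carry_out(
  deltas=[0, 0, 0, 0, 0, 0, 0, 0, 0, 0, 0, 0],
)

```text
time: 10.68
eef_pos: [0.5527, -0.2572, 0.218]
tcp_rot: [0.716, 0.698, 0.0, -0.001]
contact_force: [-0.0, -0.6, -2.9]
opening: 0.165
finger_force: 69.2
```

```bash
python3 - <<'E'
from plan import *
plan([(.552,-.258,.13,-1.5,.03),(.552,-.258,.111,-1.5,.008)])
im,W=cloud("top");cv2.imwrite("pics/t3.png",cv2.resize(im[90:210,230:390,::-1],(640,480),interpolation=cv2.INTER_CUBIC))
E
```

```text
now [ 0.5527 -0.2572  0.218  -1.4981] tilt [-0.0006  0.001 ]
[0,0,0.029,0,0,0, -0.001,0,0.059,0,0,0, -0.001,-0.001,0.088,0,0,0, -0.001,-0.001,0.094,0,0,0, -0.001,-0.001,0.101,0,0,0]
[0,0,0.006,0,0,0]
end [ 0.5517 -0.2582  0.111  -1.4981]
```

View pics/t3.png

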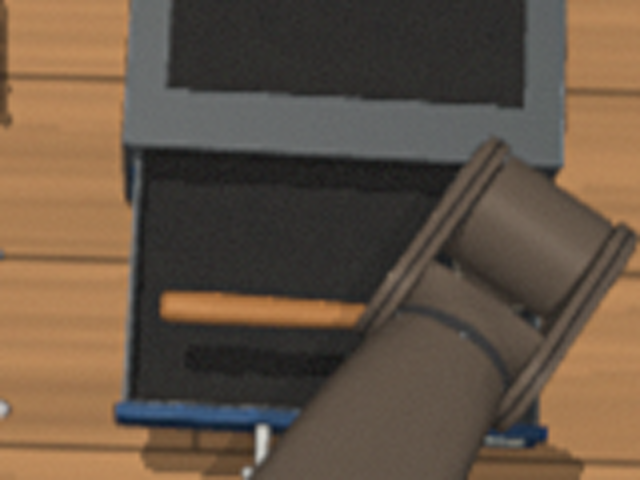

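The hammer hangs over the open drawer, its butt at (162,305) inside the left wall and its shaft parallel to the front. Lowering it now, slowly near the liner.

Call:
carry_out(
  deltas=[0, 0, 0.03, 0, 0, 0, -0.001, 0, 0.06, 0, 0, 0, -0.001, -0.001, 0.085, 0, 0, 0, -0.001, -0.001, 0.097, 0, 0, 0, -0.001, -0.001, 0.102, 0, 0, 0],
)

```text
time: 11.35
eef_pos: [0.5522, -0.2576, 0.1161]
tcp_rot: [0.716, 0.698, 0.0, -0.0]
contact_force: [-0.4, -0.4, -2.5]
opening: 0.171
finger_force: 69.2
```

Call:
carry_out(
  deltas=[0, 0, 0.001, 0, 0, 0, 0, 0, 0.002, 0, 0, 0, 0, 0, 0.003, 0, 0, 0, 0, 0, 0.004, 0, 0, 0],
)

```text
time: 11.85
eef_pos: [0.5524, -0.2588, 0.1132]
tcp_rot: [0.716, 0.698, 0.0, 0.0]
contact_force: [-1.2, 1.1, 1.3]
opening: 0.175
finger_force: 69.8
```

Call:
carry_out(
  deltas=[0, 0, 0.001, 0, 0, 0, 0, 0, 0.001, 0, 0, 0],
)

```text
time: 12.1
eef_pos: [0.5528, -0.2588, 0.1132]
tcp_rot: [0.716, 0.698, 0.0, 0.001]
contact_force: [-2.0, 1.4, 5.0]
opening: 0.174
finger_force: 70.3
```

Call:
carry_out(
  deltas=[0, 0, 0, 0, 0, 0, 0, 0, 0, 0, 0, 0, 0, 0, 0, 0, 0, 0],
  grip=45,
)

```text
time: 12.48
eef_pos: [0.5521, -0.2586, 0.1111]
tcp_rot: [0.716, 0.698, -0.0, 0.0]
contact_force: [0.2, -0.2, -0.3]
opening: 0.452
finger_force: 0.0
```

Call:
carry_out(
  deltas=[0, 0, -0.03, 0, 0, 0, 0, 0, -0.08, 0, 0, 0, 0, 0, -0.11, 0, 0, 0],
)

```text
time: 12.85
eef_pos: [0.5528, -0.2591, 0.2241]
tcp_rot: [0.716, 0.698, 0.0, 0.002]
contact_force: [0.9, 0.7, -0.2]
opening: 0.453
finger_force: 0.0
```

```bash
python3 - <<'E'
from plan import *
plan([(.62,.05,.20,5),(.642,.172,.08,9.3),(.642,.172,.08,9.3)])
E
```

```text
now [ 0.5528 -0.2591  0.2241 -1.4908] tilt [ 0.0028 -0.002 ]
[0.052,0.01,0.004,0,0,-0.019, 0.104,0.02,0.008,0,0,-0.038, 0.155,0.03,0.012,0,0,-0.057, 0.207,0.039,0.016,0,0,-0.076, 0.259,0.049,0.02,0,0,-0.094]
[0.051,0.015,0.004,0,0,-0.019, 0.081,0.022,0.034,0,0,-0.038, 0.111,0.03,0.064,0,0,-0.057, 0.141,0.038,0.094,0,0,-0.076, 0.171,0.045,0.124,0,0,-0.094]
[0,0,0,0,0,0]
end [0.6418 0.1722 0.0801 9.2808]
```

Call:
carry_out(
  deltas=[0.052, 0.01, 0.004, 0, 0, -0.019, 0.104, 0.02, 0.008, 0, 0, -0.038, 0.155, 0.03, 0.012, 0, 0, -0.057, 0.207, 0.039, 0.016, 0, 0, -0.076, 0.259, 0.049, 0.02, 0, 0, -0.094],
  grip=35,
)

```text
time: 13.48
eef_pos: [0.608, 0.0007, 0.2012]
tcp_rot: [0.683, 0.731, 0.0, 0.0]
contact_force: [1.4, 0.3, -0.1]
opening: 0.352
finger_force: 0.0
```

Call:
carry_out(
  deltas=[0.051, 0.015, 0.004, 0, 0, -0.019, 0.081, 0.022, 0.034, 0, 0, -0.038, 0.111, 0.03, 0.064, 0, 0, -0.057, 0.141, 0.038, 0.094, 0, 0, -0.076, 0.171, 0.045, 0.124, 0, 0, -0.094],
)

```text
time: 14.1
eef_pos: [0.6413, 0.1738, 0.0762]
tcp_rot: [0.647, 0.762, 0.0, 0.0]
contact_force: [0.4, -0.2, -0.4]
opening: 0.353
finger_force: 0.0
```

Call:
carry_out(
  deltas=[0, 0, 0, 0, 0, 0, 0, 0, 0, 0, 0, 0],
)

```text
time: 14.35
eef_pos: [0.6415, 0.1724, 0.0779]
tcp_rot: [0.648, 0.762, 0.0, 0.0]
contact_force: [0.3, 0.4, 0.9]
opening: 0.349
finger_force: 0.0
```

```bash
python3 - <<'E'
from plan import *
im,W=cloud("top");np.save("top4.npy",W);cv2.imwrite("pics/t4.png",im[...,::-1])
cv2.imwrite("pics/t4c.png",cv2.resize(im[100:210,180:390,::-1],(798,418),interpolation=cv2.INTER_CUBIC))
plan([(.642,.172,.004,9.3,.028)])
E
```

```text
now [0.642  0.1721 0.0788 9.2421] tilt [ 0.0023 -0.0001]
[0,0,0.025,0,0,0, 0,0,0.05,0,0,-0.001, 0,0,0.075,0,0,-0.001]
end [6.4200e-01 1.7210e-01 3.8000e-03 9.2994e+00]
```

View pics/t4c.png

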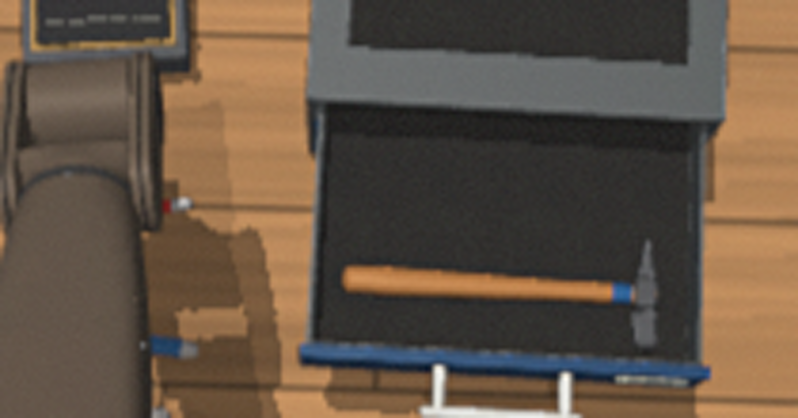

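The hammer lies flat in the drawer, its butt at (345,278) and head at (645,295), with the liner behind it free. Next, the punch.

Call:
carry_out(
  deltas=[0, 0, 0.025, 0, 0, 0, 0, 0, 0.05, 0, 0, 0, 0, 0, 0.069, 0, 0, 0, 0, 0, 0.075, 0, 0, 0, 0, 0, 0.075, 0, 0, 0],
)

```text
time: 15.02
eef_pos: [0.6414, 0.1725, 0.0027]
tcp_rot: [0.648, 0.762, 0.0, 0.0]
contact_force: [-0.7, 0.4, 0.3]
opening: 0.348
finger_force: 0.0
```

Call:
carry_out(
  deltas=[0, 0, 0, 0, 0, 0, 0, 0, 0, 0, 0, 0, 0, 0, 0, 0, 0, 0],
  grip=0,
  grip_force=60,
)

```text
time: 15.4
eef_pos: [0.6423, 0.1729, 0.0039]
tcp_rot: [0.648, 0.762, 0.001, 0.001]
contact_force: [0.3, -0.6, 3.5]
opening: 0.115
finger_force: 59.3
```

Call:
carry_out(
  deltas=[0, 0, -0.01, 0, 0, 0, 0, 0, -0.04, 0, 0, 0, 0, 0, -0.09, 0, 0, 0, 0, 0, -0.14, 0, 0, 0, 0, 0, -0.19, 0, 0, 0],
)

```text
time: 16.02
eef_pos: [0.6403, 0.1728, 0.1936]
tcp_rot: [0.648, 0.762, -0.0, -0.0]
contact_force: [0.7, 0.4, -1.3]
opening: 0.112
finger_force: 58.7
```

```bash
python3 - <<'E'
from plan import *
plan([(.61,.02,.215,2),(.6545,-.155,.205,-1.5),(.6545,-.155,.205,-1.5)])
im,W=cloud("side");cv2.imwrite("pics/s5.png",cv2.resize(im[150:300,160:300,::-1],(560,600),interpolation=cv2.INTER_CUBIC))
E
```

```text
now [0.6403 0.1728 0.1936 9.2871] tilt [-0.0013 -0.    ]
[-0.049,-0.018,-0.007,0,0,0.042, -0.097,-0.036,-0.014,0,0,0.085, -0.146,-0.055,-0.021,0,0,0.127, -0.191,-0.051,-0.019,0,0,0.142, -0.236,-0.047,-0.016,0,0,0.158]
[-0.044,0.011,0.002,0,0,0.015, -0.087,0.022,0.005,0,0,0.03, -0.087,0.022,0.005,0,0,0.03]
end [ 0.6543 -0.1546  0.2046 -1.4845]
```

View pics/s5.png

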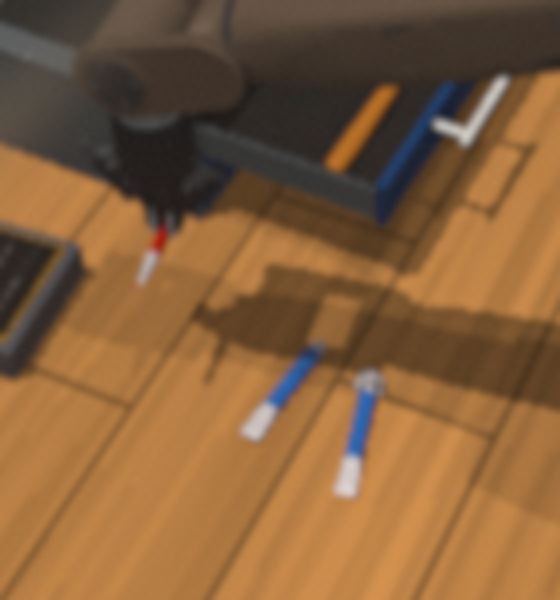

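The punch is held level at (160,240), and both chisels are untouched. Placing it.

Call:
carry_out(
  deltas=[-0.049, -0.018, -0.007, 0, 0, 0.042, -0.097, -0.036, -0.014, 0, 0, 0.085, -0.146, -0.055, -0.021, 0, 0, 0.127, -0.191, -0.051, -0.019, 0, 0, 0.142, -0.236, -0.047, -0.016, 0, 0, 0.158],
)

```text
time: 16.7
eef_pos: [0.6324, -0.069, 0.2084]
tcp_rot: [0.706, 0.708, 0.0, -0.0]
contact_force: [0.8, 0.1, 0.2]
opening: 0.112
finger_force: 58.8
```

Call:
carry_out(
  deltas=[-0.044, 0.011, 0.002, 0, 0, 0.015, -0.087, 0.022, 0.005, 0, 0, 0.03, -0.087, 0.022, 0.005, 0, 0, 0.03, -0.087, 0.022, 0.005, 0, 0, 0.03],
)

```text
time: 17.2
eef_pos: [0.6546, -0.1541, 0.2027]
tcp_rot: [0.716, 0.698, -0.0, -0.001]
contact_force: [-0.9, -0.3, -0.1]
opening: 0.111
finger_force: 58.8
```

```bash
python3 - <<'E'
from plan import *
plan([(.6545,-.155,.115,-1.5,.03)])
E
```

```text
now [ 0.6546 -0.1541  0.2027 -1.4983] tilt [-0.0014  0.0011]
[0,0,0.029,0,0,0, -0.001,0,0.058,0,0,0, -0.001,0,0.088,0,0,0]
end [ 0.6545 -0.1551  0.1147 -1.4983]
```

Call:
carry_out(
  deltas=[0, 0, 0.03, 0, 0, 0, 0, 0, 0.06, 0, 0, 0, 0, 0, 0.08, 0, 0, 0, 0, 0, 0.088, 0, 0, 0, 0, 0, 0.09, 0, 0, 0],
)

```text
time: 17.82
eef_pos: [0.6553, -0.1542, 0.1135]
tcp_rot: [0.716, 0.698, 0.0, 0.0]
contact_force: [-0.5, 0.5, -1.9]
opening: 0.107
finger_force: 58.8
```

Call:
carry_out(
  deltas=[0, 0, 0.001, 0, 0, 0, 0, 0, 0.002, 0, 0, 0, 0, 0, 0.003, 0, 0, 0, 0, 0, 0.003, 0, 0, 0],
)

```text
time: 18.32
eef_pos: [0.6551, -0.1547, 0.1105]
tcp_rot: [0.716, 0.698, 0.0, 0.0]
contact_force: [-0.0, 0.4, -0.3]
opening: 0.116
finger_force: 58.8
```

Call:
carry_out(
  deltas=[0, 0, 0.001, 0, 0, 0, 0, 0, 0.001, 0, 0, 0],
)

```text
time: 18.58
eef_pos: [0.6553, -0.1547, 0.1099]
tcp_rot: [0.716, 0.698, 0.0, 0.0]
contact_force: [-1.6, 0.5, 2.1]
opening: 0.117
finger_force: 59.2
```

Call:
carry_out(
  deltas=[0, 0, 0.001, 0, 0, 0, 0, 0, 0.001, 0, 0, 0],
)

```text
time: 18.82
eef_pos: [0.6557, -0.1547, 0.1099]
tcp_rot: [0.716, 0.698, 0.0, 0.001]
contact_force: [-1.6, -0.4, 4.8]
opening: 0.113
finger_force: 59.6
```

Call:
carry_out(
  deltas=[0, 0, 0, 0, 0, 0, 0, 0, 0, 0, 0, 0, 0, 0, 0, 0, 0, 0],
  grip=33,
)

```text
time: 19.2
eef_pos: [0.6512, -0.1545, 0.1078]
tcp_rot: [0.716, 0.698, -0.003, -0.004]
contact_force: [-15.1, 0.1, 6.7]
opening: 0.326
finger_force: 0.0
```

Call:
carry_out(
  deltas=[0, 0, -0.03, 0, 0, 0, 0, 0, -0.07, 0, 0, 0, 0, 0, -0.1, 0, 0, 0],
)

```text
time: 19.58
eef_pos: [0.6555, -0.1548, 0.2097]
tcp_rot: [0.716, 0.698, 0.0, 0.001]
contact_force: [-0.8, 0.3, 0.3]
opening: 0.328
finger_force: 0.0
```

```bash
python3 - <<'E'
from plan import *
plan([(.56,.03,.20,-3),(.513,.1795,.08,-5.3),(.513,.1795,.08,-5.3)])
E
```

```text
now [ 0.6555 -0.1548  0.2097 -1.4978] tilt [ 0.0016 -0.0006]
[0.046,-0.025,0.002,0,0,0.007, 0.091,-0.05,0.005,0,0,0.013, 0.137,-0.075,0.007,0,0,0.02, 0.182,-0.1,0.01,0,0,0.026, 0.219,-0.113,0.04,0,0,0.036]
[0.037,-0.014,0.03,0,0,0.01, 0.073,-0.028,0.06,0,0,0.02, 0.11,-0.042,0.09,0,0,0.03, 0.11,-0.042,0.09,0,0,0.03]
end [ 0.5132  0.1794  0.0797 -5.2793]
```

Call:
carry_out(
  deltas=[0.046, -0.025, 0.002, 0, 0, 0.007, 0.091, -0.05, 0.005, 0, 0, 0.013, 0.137, -0.075, 0.007, 0, 0, 0.02, 0.182, -0.1, 0.01, 0, 0, 0.026, 0.219, -0.113, 0.04, 0, 0, 0.036],
)

```text
time: 20.2
eef_pos: [0.5485, 0.0688, 0.1702]
tcp_rot: [0.729, 0.685, 0.002, 0.002]
contact_force: [1.3, -0.1, -0.9]
opening: 0.329
finger_force: 0.0
```

Call:
carry_out(
  deltas=[0.037, -0.014, 0.03, 0, 0, 0.01, 0.073, -0.028, 0.06, 0, 0, 0.02, 0.11, -0.042, 0.09, 0, 0, 0.03, 0.11, -0.042, 0.09, 0, 0, 0.03, 0.11, -0.042, 0.09, 0, 0, 0.03],
)

```text
time: 20.82
eef_pos: [0.5133, 0.1795, 0.0787]
tcp_rot: [0.739, 0.674, 0.0, 0.0]
contact_force: [0.1, 0.0, 0.2]
opening: 0.327
finger_force: 0.0
```

```bash
python3 - <<'E'
from plan import *
im,W=cloud("top");np.save("top6.npy",W);cv2.imwrite("pics/t6.png",im[...,::-1])
cv2.imwrite("pics/t6c.png",cv2.resize(im[95:215,180:390,::-1],(798,456),interpolation=cv2.INTER_CUBIC))
plan([(.513,.1795,.004,-5.3,.028)])
for y in(-.31,-.28,-.06,-.03):
    m=(abs(W[...,1]-y)<.005);P=W[m]
    f=P[(P[:,2]>.15)&(P[:,2]<.165)&(P[:,0]<.6)&(P[:,0]>.42),0]
    print(y,np.round([f.min(),np.median(f),f.max()],3) if len(f) else 0)
E
```

```text
now [ 0.514   0.1791  0.0793 -5.2994] tilt [0.0024 0.0001]
[0,0,0.025,0,0,0, 0,-0.001,0.05,0,0,0, 0,-0.001,0.075,0,0,0]
end [ 5.1300e-01  1.7920e-01  4.3000e-03 -5.2994e+00]
-0.31 [0.471 0.476 0.482]
-0.28 [0.471 0.475 0.48 ]
-0.06 [0.476 0.484 0.487]
-0.03 [0.477 0.483 0.491]
```

View pics/t6c.png

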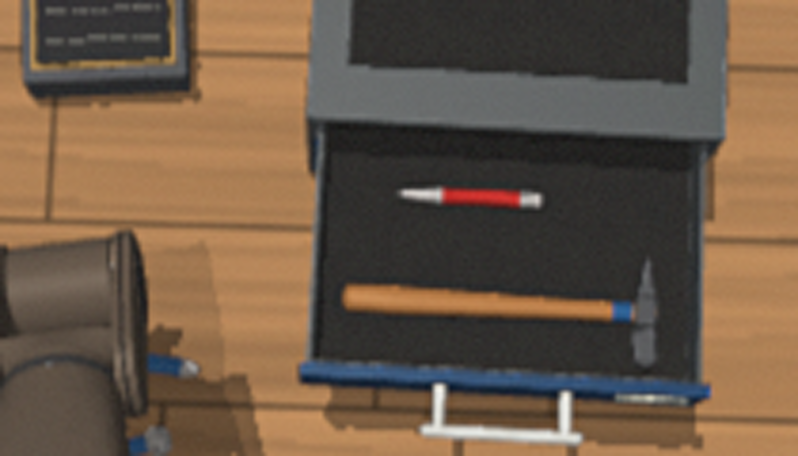

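The drawer hasn't moved. The punch lies flat at (470,197), with a gap of about 80 mm to the hammer shaft, and the chisel will go there.

Call:
carry_out(
  deltas=[0, 0, 0.025, 0, 0, 0, 0, 0, 0.05, 0, 0, 0, 0, -0.001, 0.07, 0, 0, 0, 0, -0.001, 0.075, 0, 0, 0, 0, -0.001, 0.075, 0, 0, 0],
)

```text
time: 21.5
eef_pos: [0.5128, 0.1792, 0.0042]
tcp_rot: [0.739, 0.673, 0.001, 0.0]
contact_force: [-0.5, -0.5, -0.4]
opening: 0.333
finger_force: 0.0
```

Call:
carry_out(
  deltas=[0, 0, 0, 0, 0, 0, 0, 0, 0, 0, 0, 0, 0, 0, 0, 0, 0, 0],
  grip=0,
  grip_force=65,
)

```text
time: 21.88
eef_pos: [0.5132, 0.1797, 0.005]
tcp_rot: [0.739, 0.674, 0.001, 0.001]
contact_force: [0.3, -2.3, 6.3]
opening: 0.182
finger_force: 64.6
```

Call:
carry_out(
  deltas=[0, 0, -0.01, 0, 0, 0, 0, 0, -0.04, 0, 0, 0, 0, 0, -0.09, 0, 0, 0, 0, 0, -0.14, 0, 0, 0, 0, 0, -0.19, 0, 0, 0],
)

```text
time: 22.5
eef_pos: [0.5108, 0.1799, 0.1946]
tcp_rot: [0.739, 0.674, -0.0, -0.0]
contact_force: [1.0, 0.3, -1.2]
opening: 0.182
finger_force: 63.8
```

```bash
python3 - <<'E'
from plan import *
plan([(.6065,-.154,.20,-1.5)])
E
```

```text
now [ 0.5108  0.1799  0.1946 -5.2583] tilt [-0.001   0.0003]
[-0.046,0.018,-0.001,0,0,-0.009, -0.092,0.036,-0.002,0,0,-0.019, -0.139,0.054,-0.002,0,0,-0.028, -0.185,0.072,-0.003,0,0,-0.037, -0.231,0.09,-0.004,0,0,-0.047]
[-0.047,0.016,-0.001,0,0,-0.009, -0.094,0.031,-0.001,0,0,-0.019]
end [ 0.606  -0.1537  0.1996 -1.4768]
```

Call:
carry_out(
  deltas=[-0.046, 0.018, -0.001, 0, 0, -0.009, -0.092, 0.036, -0.002, 0, 0, -0.019, -0.139, 0.054, -0.002, 0, 0, -0.028, -0.185, 0.072, -0.003, 0, 0, -0.037, -0.231, 0.09, -0.004, 0, 0, -0.047],
)

```text
time: 23.12
eef_pos: [0.5798, -0.0596, 0.1971]
tcp_rot: [0.723, 0.691, 0.0, -0.001]
contact_force: [0.3, 0.7, -0.4]
opening: 0.189
finger_force: 63.8
```

Call:
carry_out(
  deltas=[-0.047, 0.016, -0.001, 0, 0, -0.009, -0.094, 0.031, -0.001, 0, 0, -0.019, -0.094, 0.031, -0.001, 0, 0, -0.019, -0.094, 0.031, -0.001, 0, 0, -0.019],
)

```text
time: 23.62
eef_pos: [0.6062, -0.1533, 0.1977]
tcp_rot: [0.716, 0.698, -0.0, -0.001]
contact_force: [0.9, 0.5, -1.8]
opening: 0.181
finger_force: 63.8
```

```bash
python3 - <<'E'
from plan import *
plan([(.6065,-.154,.115,-1.5,.03)])
im,W=cloud("side");cv2.imwrite("pics/s7.png",cv2.resize(im[110:230,180:320,::-1],(700,600),interpolation=cv2.INTER_CUBIC))
E
```

```text
now [ 0.6062 -0.1533  0.1977 -1.5127] tilt [-0.0014  0.0013]
[0,0,0.028,0,0,0, 0,0,0.055,0,0,0, -0.001,0,0.083,0,0,0]
end [ 0.6062 -0.1543  0.1147 -1.5127]
```

View pics/s7.png

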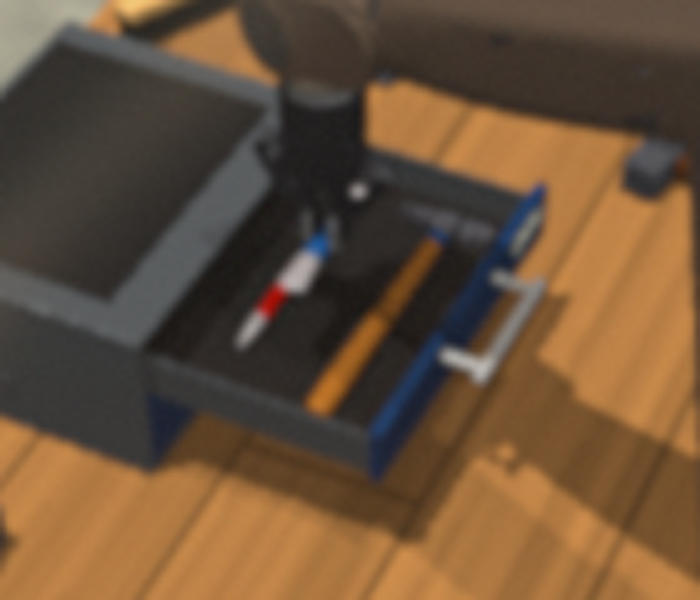

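The chisel is held level above the liner at (310,260). It overlaps the punch only by parallax. Lowering it.

Call:
carry_out(
  deltas=[0, 0, 0.03, 0, 0, 0, 0, 0, 0.06, 0, 0, 0, 0, 0, 0.077, 0, 0, 0, 0, 0, 0.083, 0, 0, 0, 0, 0, 0.084, 0, 0, 0],
)

```text
time: 24.3
eef_pos: [0.6073, -0.1536, 0.1149]
tcp_rot: [0.716, 0.698, 0.0, 0.0]
contact_force: [-1.1, 0.2, -0.2]
opening: 0.188
finger_force: 63.8
```

Call:
carry_out(
  deltas=[0, 0, 0.001, 0, 0, 0, 0, 0, 0.002, 0, 0, 0, 0, 0, 0.003, 0, 0, 0, 0, 0, 0.003, 0, 0, 0],
)

```text
time: 24.8
eef_pos: [0.6069, -0.1539, 0.1114]
tcp_rot: [0.716, 0.698, -0.0, 0.0]
contact_force: [0.8, -0.3, -1.3]
opening: 0.184
finger_force: 63.8
```

Call:
carry_out(
  deltas=[0, 0, 0.001, 0, 0, 0, 0, 0, 0.001, 0, 0, 0],
)

```text
time: 25.05
eef_pos: [0.607, -0.154, 0.111]
tcp_rot: [0.716, 0.698, -0.0, 0.0]
contact_force: [-1.5, 1.2, 2.7]
opening: 0.187
finger_force: 64.2
```

Call:
carry_out(
  deltas=[0, 0, 0.001, 0, 0, 0, 0, 0, 0.001, 0, 0, 0],
)

```text
time: 25.3
eef_pos: [0.6077, -0.154, 0.111]
tcp_rot: [0.716, 0.698, 0.001, 0.001]
contact_force: [-2.3, 0.6, 6.0]
opening: 0.181
finger_force: 64.6
```

Call:
carry_out(
  deltas=[0, 0, 0, 0, 0, 0, 0, 0, 0, 0, 0, 0, 0, 0, 0, 0, 0, 0],
  grip=33,
)

```text
time: 25.68
eef_pos: [0.6067, -0.1539, 0.1089]
tcp_rot: [0.716, 0.698, -0.0, -0.0]
contact_force: [-1.4, -0.6, -0.3]
opening: 0.327
finger_force: 0.0
```

Call:
carry_out(
  deltas=[0, 0, -0.03, 0, 0, 0, 0, 0, -0.07, 0, 0, 0, 0, 0, -0.11, 0, 0, 0],
)

```text
time: 26.05
eef_pos: [0.6066, -0.1538, 0.2199]
tcp_rot: [0.716, 0.698, -0.0, -0.0]
contact_force: [0.7, 0.6, -0.4]
opening: 0.33
finger_force: 0.0
```

```bash
python3 - <<'E'
from plan import *
plan([(.435,-.168,.21,-1.5),(.435,-.168,.21,-1.5)])
E
```

```text
now [ 0.6066 -0.1538  0.2199 -1.4953] tilt [-0.0008  0.0003]
[-0.005,-0.043,0.002,0,0,0, -0.009,-0.086,0.005,0,0,0, -0.014,-0.128,0.007,0,0,0, -0.019,-0.171,0.01,0,0,0, -0.019,-0.171,0.01,0,0,0]
end [ 0.4352 -0.1684  0.2099 -1.4953]
```

Call:
carry_out(
  deltas=[-0.005, -0.043, 0.002, 0, 0, 0, -0.009, -0.086, 0.005, 0, 0, 0, -0.014, -0.128, 0.007, 0, 0, 0, -0.019, -0.171, 0.01, 0, 0, 0, -0.019, -0.171, 0.01, 0, 0, 0],
)

```text
time: 26.68
eef_pos: [0.4331, -0.168, 0.2083]
tcp_rot: [0.717, 0.697, -0.0, -0.001]
contact_force: [0.6, -0.1, -0.1]
opening: 0.333
finger_force: 0.0
```

```bash
python3 - <<'E'
from plan import *
im,W=cloud("top");np.save("top8.npy",W)
cv2.imwrite("pics/t8c.png",cv2.resize(im[95:235,180:390,::-1],(798,532),interpolation=cv2.INTER_CUBIC))
plan([(.435,-.168,.13,-1.5,.03)])
E
```

```text
now [ 0.4347 -0.1685  0.2092 -1.5702] tilt [ 0.0006 -0.0002]
[0,0,0.026,0,0,0, 0,0,0.053,0,0,-0.001, 0,0,0.079,0,0,-0.001]
end [ 0.4347 -0.1685  0.1302 -1.513 ]
```

View pics/t8c.png

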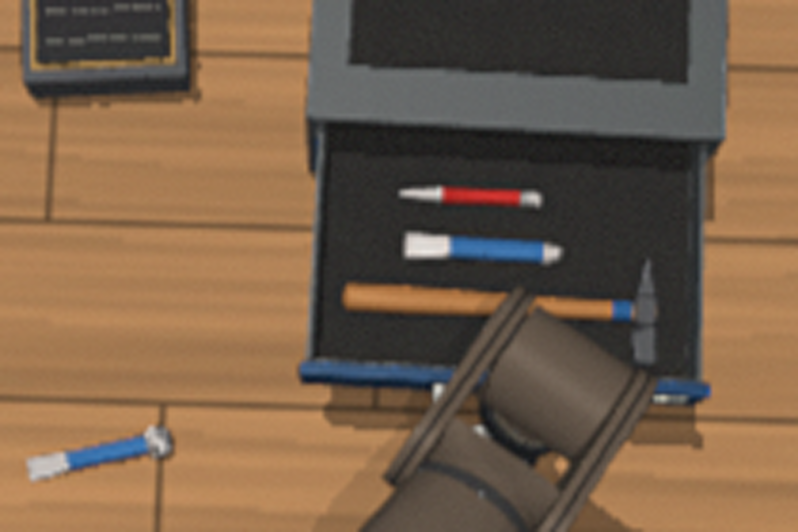

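The punch (470,197), sound chisel (483,248) and hammer (500,300) lie flat and apart in the drawer. The mushroomed chisel is still on the bench. Now I'll grip the handle and shut the drawer.

Call:
carry_out(
  deltas=[0, 0, 0.026, 0, 0, 0, 0, 0, 0.053, 0, 0, 0, 0, 0, 0.074, 0, 0, 0, 0, 0, 0.079, 0, 0, 0, 0, 0, 0.079, 0, 0, 0],
)

```text
time: 27.35
eef_pos: [0.4362, -0.1686, 0.1307]
tcp_rot: [0.716, 0.698, 0.0, 0.0]
contact_force: [0.5, 0.2, 0.4]
opening: 0.331
finger_force: 0.0
```

Call:
carry_out(
  deltas=[0, 0, 0, 0, 0, 0, 0, 0, 0, 0, 0, 0, 0, 0, 0, 0, 0, 0],
  grip=0,
  grip_force=40,
)

```text
time: 27.72
eef_pos: [0.4364, -0.1689, 0.1316]
tcp_rot: [0.716, 0.698, 0.0, 0.001]
contact_force: [0.6, 0.3, 3.8]
opening: 0.107
finger_force: 39.2
```

Call:
carry_out(
  deltas=[0, 0.005, 0, 0, 0, 0, 0, 0.013, 0, 0, 0, 0, 0, 0.023, 0, 0, 0, 0, 0, 0.034, 0, 0, 0, 0, 0, 0.046, 0, 0, 0, 0],
)

```text
time: 28.35
eef_pos: [0.4818, -0.1701, 0.1316]
tcp_rot: [0.716, 0.698, -0.0, 0.0]
contact_force: [-2.8, 0.1, 7.6]
opening: 0.104
finger_force: 39.5
```

Call:
carry_out(
  deltas=[0, 0.013, 0, 0, 0, 0, 0, 0.026, 0, 0, 0, 0, 0, 0.039, 0, 0, 0, 0, 0, 0.052, 0, 0, 0, 0, 0, 0.065, 0, 0, 0, 0],
)

```text
time: 28.98
eef_pos: [0.5469, -0.1718, 0.1317]
tcp_rot: [0.716, 0.698, -0.0, 0.0]
contact_force: [-1.8, 0.0, 5.3]
opening: 0.103
finger_force: 39.4
```

Call:
carry_out(
  deltas=[0, 0.013, 0, 0, 0, 0, 0, 0.026, 0, 0, 0, 0, 0, 0.039, 0, 0, 0, 0, 0, 0.052, 0, 0, 0, 0, 0, 0.063, 0, 0, 0, 0],
)

```text
time: 29.6
eef_pos: [0.61, -0.1735, 0.1317]
tcp_rot: [0.716, 0.698, -0.0, 0.0]
contact_force: [-2.7, -0.6, 6.5]
opening: 0.109
finger_force: 39.5
```

Call:
carry_out(
  deltas=[0, 0.011, 0, 0, 0, 0, 0, 0.021, 0, 0, 0, 0, 0, 0.029, 0, 0, 0, 0, 0, 0.035, 0, 0, 0, 0, 0, 0.039, 0, 0, 0, 0],
)

```text
time: 30.22
eef_pos: [0.6489, -0.1745, 0.1317]
tcp_rot: [0.716, 0.698, -0.0, 0.001]
contact_force: [-2.6, -0.4, 6.2]
opening: 0.11
finger_force: 39.4
```

Call:
carry_out(
  deltas=[0, 0.003, 0, 0, 0, 0, 0, 0.006, 0, 0, 0, 0, 0, 0.008, 0, 0, 0, 0, 0, 0.01, 0, 0, 0, 0],
)

```text
time: 30.72
eef_pos: [0.6587, -0.1748, 0.1317]
tcp_rot: [0.716, 0.698, -0.0, 0.001]
contact_force: [-2.8, -0.7, 5.6]
opening: 0.111
finger_force: 39.4
```

Call:
carry_out(
  deltas=[0, 0.002, 0, 0, 0, 0, 0, 0.003, 0, 0, 0, 0, 0, 0.004, 0, 0, 0, 0],
)

```text
time: 31.1
eef_pos: [0.6626, -0.1749, 0.1317]
tcp_rot: [0.716, 0.698, -0.0, 0.001]
contact_force: [-2.5, -0.3, 5.7]
opening: 0.108
finger_force: 39.4
```

Not at the stop yet, so I'm creeping on until the force rises.

Call:
carry_out(
  deltas=[0, 0.001, 0, 0, 0, 0, 0, 0.002, 0, 0, 0, 0, 0, 0.003, 0, 0, 0, 0],
)

```text
time: 31.48
eef_pos: [0.6628, -0.1749, 0.1316]
tcp_rot: [0.716, 0.698, -0.003, -0.003]
contact_force: [-12.5, 0.4, 10.9]
opening: 0.109
finger_force: 40.1
```

Call:
carry_out(
  deltas=[0, 0.001, 0, 0, 0, 0, 0, 0.002, 0, 0, 0, 0],
)

```text
time: 31.72
eef_pos: [0.6628, -0.1749, 0.1316]
tcp_rot: [0.716, 0.698, -0.005, -0.005]
contact_force: [-18.4, -0.1, 13.7]
opening: 0.11
finger_force: 40.5
```

Call:
carry_out(
  deltas=[0, -0.002, 0, 0, 0, 0, 0, -0.004, 0, 0, 0, 0],
)

```text
time: 31.98
eef_pos: [0.6628, -0.1749, 0.1317]
tcp_rot: [0.716, 0.698, -0.001, -0.0]
contact_force: [-1.7, 0.9, 5.0]
opening: 0.11
finger_force: 39.5
```

Call:
carry_out(
  deltas=[0, 0, 0, 0, 0, 0, 0, 0, 0, 0, 0, 0],
  grip=28,
)

```text
time: 32.22
eef_pos: [0.6632, -0.1741, 0.1296]
tcp_rot: [0.716, 0.698, -0.0, -0.0]
contact_force: [-0.4, 0.2, 0.6]
opening: 0.279
finger_force: 0.0
```

Call:
carry_out(
  deltas=[0, 0, -0.02, 0, 0, 0, 0, 0, -0.05, 0, 0, 0, 0, 0, -0.09, 0, 0, 0],
)

```text
time: 32.6
eef_pos: [0.6631, -0.1741, 0.2213]
tcp_rot: [0.716, 0.698, -0.0, -0.001]
contact_force: [-0.2, -0.8, -0.4]
opening: 0.281
finger_force: 0.0
```

Call:
carry_out(
  deltas=[0.05, -0.02, -0.02, 0, 0, 0, 0.1, -0.04, -0.03, 0, 0, 0, 0.15, -0.06, -0.03, 0, 0, 0, 0.2, -0.08, -0.03, 0, 0, 0, 0.25, -0.1, -0.03, 0, 0, 0],
)

```text
time: 33.22
eef_pos: [0.5695, 0.0798, 0.2521]
tcp_rot: [0.716, 0.698, 0.001, 0.001]
contact_force: [0.2, 0.6, 0.4]
opening: 0.281
finger_force: 0.0
```

```bash
python3 - <<'E'
from plan import *
im,W=cloud("top");cv2.imwrite("pics/t9.png",cv2.resize(im[95:275,135:445,::-1],(798,463),interpolation=cv2.INTER_CUBIC))
for y in(-.30,-.27,-.24,-.17,-.1,-.06):
    m=(abs(W[...,1]-y)<.005);P=W[m]
    g=P[(P[:,2]>.163)&(P[:,0]>.55)&(P[:,0]<.8),0]; f=P[(P[:,2]>.12)&(P[:,2]<.16)&(P[:,0]>.55)&(P[:,0]<.72),0]
    print(y,"chest edge",round(g.min(),3),"panel/handle min",np.round([f.min(),f.max()],3) if len(f) else 0)
E
```

```text
-0.3 chest edge 0.698 panel/handle min [0.695 0.7  ]
-0.27 chest edge 0.698 panel/handle min [0.698 0.7  ]
-0.24 chest edge 0.7 panel/handle min [0.655 0.701]
-0.17 chest edge 0.701 panel/handle min [0.656 0.704]
-0.1 chest edge 0.702 panel/handle min [0.702 0.704]
-0.06 chest edge 0.703 panel/handle min [0.703 0.707]
```

View pics/t9.png

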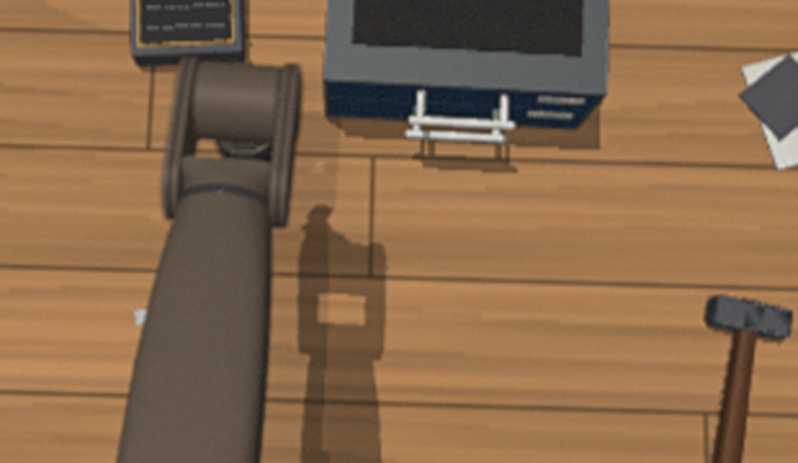

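The top front is flush with the chest edge (both at x ≈ 0.70), and its handle at (460,122) sits right above the lower one at (460,137). The drawer is shut and the robot is clear.

```bash
python3 -c "
from plant import ctrl
print(ctrl.sign_off())"
```

```text
the job is handed in; nothing more can be done
None
```

The hammer, centre punch and sound chisel are lying flat and apart in the top drawer, and the drawer is fully shut. The mushroomed chisel, club hammer and square were not touched. I handed the job in at about 33 s; no verdict was returned.

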